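# Sort laundry refills and filter into their trays

### The job

Sort the mixed refills on the laundry counter: put the two blue-lidded dosing capsules in the blue tray and the two amber scent flacons in the orange tray, one in each bay, and put the loose drain filter in the free bay of the grey tray. Everything should stand upright on the bay floors; leave the drain filter that is already in the grey tray in its bay, and leave the green measuring cup where it stands.

Things in the scene. Friction and masses are not known exactly. Their poses are not given: they have to be found in the camera images.
- cap_a: Dosing capsule: white upright plastic cylinder with a flat blue lid (small white pull tab on it), diameter 44, total height 46, about 60 g. Origin: centre of its underside; z up. Stands loose on the worktop. The two capsules are identical and interchangeable.
- cap_b: Dosing capsule: white upright plastic cylinder with a flat blue lid (small white pull tab on it), diameter 44, total height 46, about 60 g. Origin: centre of its underside; z up. Stands loose on the worktop. The two capsules are identical and interchangeable.
- flacon_a: Dryer scent flacon: upright amber glass cylinder, diameter 42, 44 high, topped by an orange collar (same diameter, up to 52) and a white nozzle, diameter 22, up to 64; about 110 g. Origin: centre of its underside; z up. Stands loose on the worktop. The two flacons are identical and interchangeable.
- flacon_b: Dryer scent flacon: upright amber glass cylinder, diameter 42, 44 high, topped by an orange collar (same diameter, up to 52) and a white nozzle, diameter 22, up to 64; about 110 g. Origin: centre of its underside; z up. Stands loose on the worktop. The two flacons are identical and interchangeable.
- filter: Drain filter standing upright: dark-striped grey cylinder, diameter 40, 30 high; white round flange, diameter 48, from 30 to 36; on it a dark upright wing grip 40 long (along its own x), 12 thick (along its own y), from 36 up to 60; about 50 g. Origin: centre of its underside; z up. This is the loose one on the worktop, to be put away.
- filter_in: Drain filter standing upright: dark-striped grey cylinder, diameter 40, 30 high; white round flange, diameter 48, from 30 to 36; on it a dark upright wing grip 40 long (along its own x), 12 thick (along its own y), from 36 up to 60; about 50 g. Origin: centre of its underside; z up. This one is already in the grey tray, loose in the bay on the tray's -y side, and stays there.
- tray_blue: Blue tray, fixed, outside 74 (its x) by 144 (its y) by 22 high; walls, divider, floor 4 thick. Two open bays, 66 by 66 inside, centred 35 either side of the tray's centre along its y; floors 4 above the worktop. Origin: centre of underside; z up. Both bays are empty at the start. For the capsules.
- tray_orange: Orange tray, fixed, outside 74 (its x) by 144 (its y) by 22 high; walls, divider, floor 4 thick. Two open bays, 66 by 66 inside, centred 35 either side of the tray's centre along its y; floors 4 above the worktop. Origin: centre of underside; z up. Both bays are empty at the start. For the flacons.
- tray_grey: Grey tray, fixed, outside 74 (its x) by 144 (its y) by 22 high; walls, divider, floor 4 thick. Two open bays, 66 by 66 inside, centred 35 either side of the tray's centre along its y; floors 4 above the worktop. Origin: centre of underside; z up. The bay on its -y side already holds a drain filter; the one on its +y side is free. For the filters.
- measuring_cup: Green open measuring cup, rim diameter 56, height 55, about 80 g, standing loose on the worktop among the things; to be left alone. Origin: centre of its underside; z up.
Mind the look-alikes: they are no part of the job. Leave any pink or yellow look-alike of the cap_b alone.

How it is judged:
By the outcome, as a careful person would: the job done as asked, in the order asked, and still so for the second after the job is handed in, with the robot touching nothing.
It also fails if it takes over 109 s, if anything falls off the work surface, if the arm or the gripper's body presses on something with over 40 N, if the wrist force passes 120 N, or if a joint passes its speed limit or range.

### The arm

A 6-joint arm with a two-finger parallel gripper is mounted at the origin on the work surface. World frame = base frame: x ahead of the robot, y to its left, z up, the work surface at z = 0. Lengths are in m, angles in degrees, forces in N, time in s.
With the tool pointing down it reaches from about 0.4 to 0.825 m from the base axis. Payload 7 kg.
Tool frame: the origin (TCP) lies at the very end of the fingers, on their centre line; the grasp point (between the pads) lies 19 mm behind it; z points along the fingers, y is the direction in which the jaws open and shut (so a half turn about z gives the same grasp; the last joint's range is limited). The gripper opens to 88 mm and grips with 3 to 60 N. Pads are 19 mm wide; open, the fingers measure 130 mm over their backs; the gripper's body (78 mm by 193 mm) begins 47 mm behind the grasp point.
Start: joints at [79.761, 20.546, 0.682, 0, -70.136, -16.507], TCP at [0.304, 0.603, 0.227] pointing down, gripper open.
Joint ranges: [-176.03, 176.03], [-82.01, 121.73], [-58.28, 71.71], [-173.87, 95.51], [-174.79, -0.11], [-173.66, 173.66]. Speed limits (degrees/s): [136.94, 136.94, 172.46, 180, 180, 180].

### API

Orientations are given as [roll, pitch, yaw] about the fixed x, y, z axes, in that order (R = Rz(yaw) Ry(pitch) Rx(roll)).
In Python, from plant import telemetry, optics, ctrl gives the robot as it stands.
- The arm moves only by the tool servo_tool, never from a script. Its argument "rows" is a list of rows, each a list of 3 entries, a list of its own where there are three numbers: the shift along the tool's x, y, z in m, then the turn, a rotation vector about the tool's x, y, z in units of 6 degrees (1.0 is 6 degrees), then the closure, from 0 (fully open) to 1 (shut). A call has 1 to 20 rows; each row shifts and turns the commanded pose from where the row before left it, along the tool's axes as they then stand; what a row does not reach is not made up. A row lasts 1/12 s, in which the tool goes at most 41.7 mm and 7.16 degrees, less where a joint would pass 70% of its speed; a pose out of reach is approached as far as the arm can. A call is refused whole if a number of a shift passes 0.0417 or a number of a turn 1, either way. A call with a gripper value outside its range is refused whole. The fingers move at their own pace and stop on an object; the grip force is fixed at half the most. Time passes only in rows, so rows that do not move let the fingers close. It gives the time, the measured TCP pose, the force and the opening at its end, in the units of the state.
- telemetry.get_obs(): the state, without advancing time (a new reading comes with each control period).
- optics.snapshot(name): name is "side" or "top"; returns the picture (384x512x3 uint8, red, green, blue); there is no depth.
- optics.camera_info(name): a dict with "mtx" (3x3 intrinsics, pixels), "D" ([k1, k2, p1, p2, k3] as OpenCV has them; the pictures are not rectified), "rvec" (rotation vector, rad) and "tvec" (3), from world to camera coordinates, as OpenCV has them. Camera axes: x right, y down, z forward; pixel columns grow to the right and rows downward; lengths in m; the calibration is good to about 2 mm. A picture is of the moment at which its call begins. camera_info takes no time and is no camera call.
- ctrl.close_job(): hands the job in, once; it reports no verdict.
The state is a dict: "clock": time; "joint_pos": joint angles; "qvel": joint speeds; "tau": joint torques, N m; "tool_pos": TCP position; "orientation": TCP orientation; "force": force on the tool from outside, world axes, zero at the start; "moment": the same for the moment, N m; "opening": finger opening in m.
Only numpy, scipy, OpenCV 4.12 (cv2) and the standard library are available. Lean on these libraries where they do the work, as an engineer would, in place of code of your own. Each camera call takes 0.05 s, during which the arm holds its last target.

## Working session

There is one attempt and no reset: what is moved stays moved. The work goes in short steps, Python scripts to look and compute and a tool call to move; the robot and the scene stay as the last step left them, time stands still between calls to the robot, and variables do not carry over. Pictures are saved under pics/ and viewed, and the job is handed in when it is done.

Besides the shell and the picture viewer there is one more tool, called after "Emit:" in YAML: its name, and indented under it one key for each argument. servo_tool: Moves the arm, as the interface text tells. Its arguments: {"type":"object","properties":{"rows":{"type":"array"}},"required":["rows"]}

```bash
mkdir -p pics; ls; python3 - <<'E'
from plant import telemetry, optics, ctrl
import cv2,json
print(telemetry.get_obs())
for n in("top","side"):
    im=optics.snapshot(n); cv2.imwrite(f"pics/{n}0.png",im[:,:,::-1]); 
    cv2.imwrite(f"pics/{n}0b.png",cv2.resize(im[:,:,::-1],(800,600),interpolation=cv2.INTER_CUBIC)); print(optics.camera_info(n))
E
```

```text
pics
{'clock': 0.0, 'joint_pos': array([ 7.97615480e+01,  2.05922214e+01,  6.32652045e-01, -1.98218127e-02,
       -7.01346883e+01, -1.65074287e+01]), 'qvel': array([-0.00424913,  0.04261434,  0.00280784, -0.01392636,  0.03281771,
        0.02422775]), 'tau': array([-1.87743390e-03, -5.82716596e+01,  2.93065274e+01,  6.99745461e+00,
        6.86368949e-03, -1.67727899e-04]), 'tool_pos': array([0.30357269, 0.60233283, 0.22560622]), 'orientation': array([ 1.79904332e+02, -8.91936911e-03, -2.67526242e+01]), 'force': array([ 0.52666761, -0.38338838,  0.16095321]), 'moment': array([-0.01752684,  0.00414721,  0.01487519]), 'opening': 0.08776538194480107}
{'mtx': array([[404.80659748,   0.        , 253.20061436],
       [  0.        , 404.80659748, 195.59863079],
       [  0.        ,   0.        ,   1.        ]]), 'D': array([-0.10231892,  0.        ,  0.        ,  0.        ,  0.        ]), 'rvec': array([ 2.17096852, -2.19859425,  0.14690914]), 'tvec': array([-0.01483021,  0.50980719,  1.03048388])}
{'mtx': array([[408.69436309,   0.        , 266.76029062],
       [  0.        , 408.69436309, 185.36689595],
       [  0.        ,   0.        ,   1.        ]]), 'D': array([0.04108711, 0.        , 0.        , 0.        , 0.        ]), 'rvec': array([ 2.33789475, -0.25172441,  0.11751025]), 'tvec': array([-0.49573111,  0.09000914,  0.93475613])}
```

View pics/top0b.png

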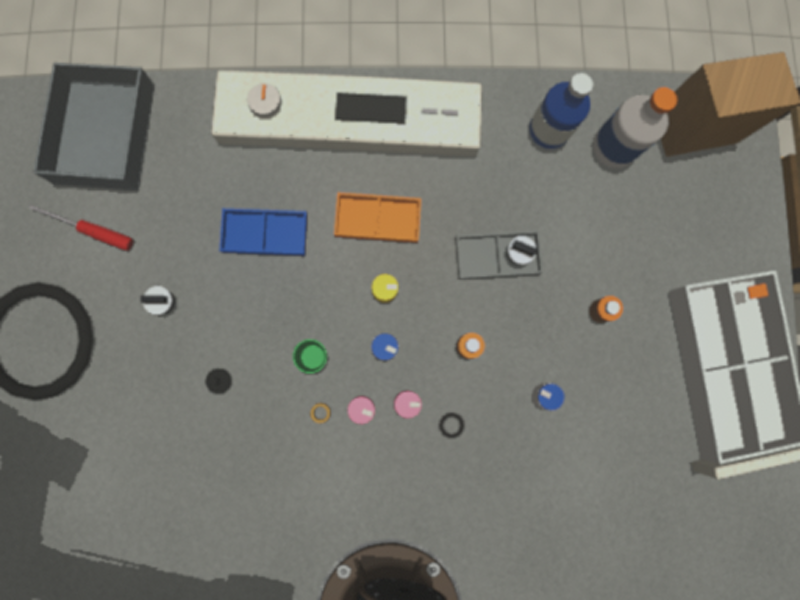

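View pics/side0b.png

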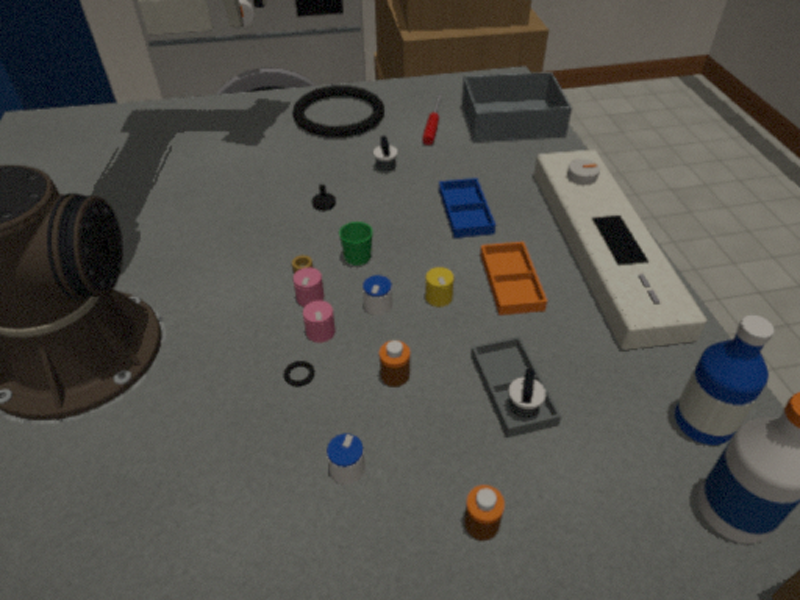

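Candidates in the top view (800x600 pixels):
- **Blue-lidded capsules:** (385,347) and (550,397).
- **Look-alikes of the capsules:** yellow (385,287), pink (361,410) and (408,405).
- **Flacons:** (471,346) and (610,308).
- **Filters:** the loose one is at (157,300), the one already in the tray is at (522,249), and the black knob at (218,380) is not a filter.
- **Green cup:** (311,357).

Next I'll take close crops and measure positions.

```bash
cat > h.py <<'E'
import numpy as np, cv2
from plant import telemetry, optics, ctrl
def ray(n,uv,z):
    c=optics.camera_info(n); R=cv2.Rodrigues(np.array(c['rvec']))[0]; t=np.array(c['tvec'])
    p=cv2.undistortPoints(np.array([[uv]],float),c['mtx'],c['D'])[0,0]
    C=-R.T@t; d=R.T@np.array([p[0],p[1],1.]); s=(z-C[2])/d[2]; return (C+s*d)[:2]
def proj(n,P):
    c=optics.camera_info(n); return cv2.projectPoints(np.array(P,float).reshape(-1,1,3),c['rvec'],c['tvec'],c['mtx'],c['D'])[0][:,0]
def crop(im,name,u,v,w,h,s):
    cv2.imwrite(name,cv2.resize(im[v:v+h,u:u+w],None,fx=s,fy=s,interpolation=cv2.INTER_CUBIC))
E
python3 - <<'E'
from h import *
im=cv2.imread('pics/top0.png')
hsv=cv2.cvtColor(im,cv2.COLOR_BGR2HSV)
for n,lo,hi in(("blue",(105,120,60),(125,255,255)),("orange",(5,150,90),(18,255,255)),("green",(55,100,40),(80,255,255)),("yellow",(22,120,80),(35,255,255)),("pink",(160,60,90),(180,255,255)),("white",(0,0,165),(180,40,255))):
    m=cv2.inRange(hsv,lo,hi)
    k,l,s,c=cv2.connectedComponentsWithStats(m)
    for i in range(1,k):
        if 15<s[i,4]<3000:
            uv=c[i]; bb=(s[i,0]+(s[i,2]-1)/2,s[i,1]+(s[i,3]-1)/2)
            print(n,s[i],uv.round(1),ray("top",bb,.046).round(4),[ray("top",uv,z).round(4) .tolist() for z in(.022,.036,.046,.052,.064)])
crop(im,'pics/c1.png',210,170,190,110,4)
crop(im,'pics/c2.png',70,160,80,60,8)
crop(im,'pics/c3.png',130,115,220,80,3.6)
E
```

```text
blue [350  53  27  27 403] [361.5  68.1] [ 0.8592 -0.325 ] [[0.8634, -0.3281], [0.8573, -0.3236], [0.8529, -0.3204], [0.8503, -0.3184], [0.8451, -0.3145]]
blue [ 141  134   55   29 1458] [168.1 148.1] [0.6339 0.1984] [[0.639, 0.2023], [0.6359, 0.1998], [0.6336, 0.198], [0.6323, 0.1969], [0.6296, 0.1948]]
blue [238 214  16  16 163] [244.9 221.3] [ 4.416e-01 -1.000e-04] [[0.443, 0.0011], [0.4425, 0.0013], [0.4421, 0.0014], [0.4419, 0.0015], [0.4414, 0.0016]]
blue [345 246  16  16 158] [353.1 254.1] [ 0.3555 -0.2733] [[0.3528, -0.2817], [0.3534, -0.2777], [0.3539, -0.2749], [0.3542, -0.2732], [0.3548, -0.2699]]
orange [417  56  17  15 186] [425.1  63.2] [ 0.8727 -0.5036] [[0.883, -0.516], [0.8766, -0.509], [0.8721, -0.5039], [0.8693, -0.5009], [0.8639, -0.4949]]
orange [ 215  124   54   31 1402] [241.3 138.9] [0.6559 0.0077] [[0.662, 0.0082], [0.6586, 0.0083], [0.6562, 0.0084], [0.6547, 0.0084], [0.6517, 0.0085]]
orange [479 182  12   8  78] [485.  185.9] [ 0.5282 -0.6495] [[0.5301, -0.6664], [0.5284, -0.6574], [0.5272, -0.6509], [0.5265, -0.6471], [0.525, -0.6393]]
orange [382 190  16 
[... 6581 characters left out ...]
1, -0.0111], [0.4377, -0.0108], [0.4373, -0.0105], [0.4371, -0.0104], [0.4367, -0.0101]]
white [347 250   5   5  17] [349.1 251.6] [ 0.3595 -0.2643] [[0.3594, -0.2711], [0.36, -0.2673], [0.3604, -0.2646], [0.3606, -0.263], [0.3611, -0.2598]]
white [262 257   7   4  24] [265.  258.5] [ 0.3473 -0.0482] [[0.346, -0.0496], [0.3468, -0.0488], [0.3473, -0.0482], [0.3476, -0.0478], [0.3483, -0.0471]]
white [232 262   7   5  21] [234.8 263.7] [0.3347 0.0278] [[0.3339, 0.0287], [0.3348, 0.0285], [0.3354, 0.0284], [0.3358, 0.0283], [0.3366, 0.0281]]
white [458 288  54  18 365] [484.9 296.7] [ 0.2312 -0.6319] [[0.2265, -0.6481], [0.2289, -0.6393], [0.2305, -0.633], [0.2315, -0.6293], [0.2336, -0.6217]]
```

View pics/c1.png

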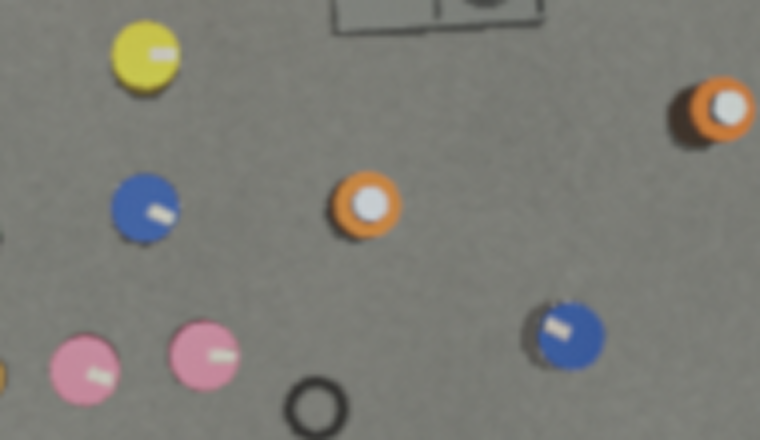

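View pics/c2.png

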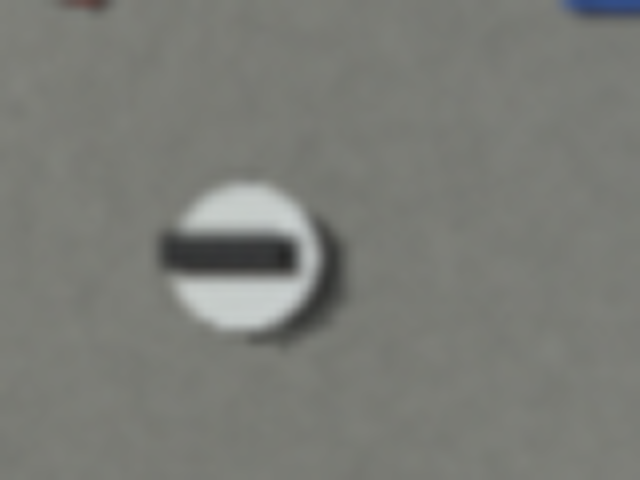

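View pics/c3.png

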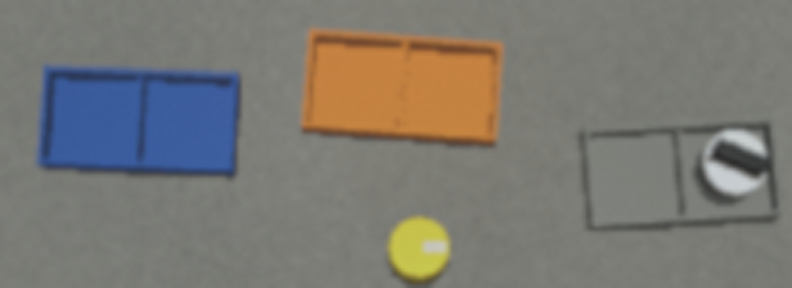

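```bash
python3 - <<'E'
from h import *
T=dict(blue=[(46,66),(240,73),(235,176),(38,166)],orange=[(310,29),(502,42),(496,145),(302,131)],grey=[(580,130),(770,122),(777,218),(588,230)])
for k,q in T.items():
    P=np.array([ray("top",(130+(u+.5)/3.6-.5,115+(v+.5)/3.6-.5),.022) for u,v in q])
    c=P.mean(0); yv=(P[0]+P[3]-P[1]-P[2])/2; xv=(P[0]+P[1]-P[2]-P[3])/2
    u=yv/np.linalg.norm(yv)
    print(k,c.round(4),np.linalg.norm(yv).round(4),np.linalg.norm(xv).round(4),'yaw',np.degrees(np.arctan2(-u[0],u[1])).round(1),'bays +y',(c+.035*u).round(4),'-y',(c-.035*u).round(4))
for n,bb,z in (("cap1",(245.5,221.5),.046),("cap2",(352.5,253.5),.046),("fl1",(300.5,221),.052),("fl2",(389.5,197),.052),("filt",(100,191.5),.036)):
    p=ray("top",bb,z); print(n,p.round(4),(proj("side",[[*p,z]])[0]*800/512).round(1))
E
```

```text
blue [0.6394 0.2017] 0.1447 0.0763 yaw -3.2 bays +y [0.6414 0.2366] -y [0.6374 0.1667]
orange [0.6627 0.0076] 0.1431 0.0778 yaw -4.5 bays +y [0.6655 0.0425] -y [ 0.66   -0.0273]
grey [ 0.5949 -0.1963] 0.1424 0.0737 yaw 2.7 bays +y [ 0.5933 -0.1614] -y [ 0.5966 -0.2313]
cap1 [ 4.416e-01 -1.000e-04] [374.6 285. ]
cap2 [ 0.3555 -0.2733] [342.6 450.3]
fl1 [ 0.4407 -0.1399] [391.3 351.7]
fl2 [ 0.4994 -0.3755] [482.6 502.4]
filt [0.5236 0.3768] [383.3 151.7]
```

The side view agrees with the top-view positions. First I'll turn the tool to yaw -90, so the jaws run along world x.

Emit:
servo_tool:
  rows:
    - [[0,0,0],[0,0,0.95],0.25]
    - [[0,0,0],[0,0,0.95],0.25]
    - [[0,0,0],[0,0,0.95],0.25]
    - [[0,0,0],[0,0,0.95],0.25]
    - [[0,0,0],[0,0,0.95],0.25]
    - [[0,0,0],[0,0,0.95],0.25]
    - [[0,0,0],[0,0,0.95],0.25]
    - [[0,0,0],[0,0,0.95],0.25]
    - [[0,0,0],[0,0,0.95],0.25]
    - [[0,0,0],[0,0,0.95],0.25]
    - [[0,0,0],[0,0,0.95],0.25]
    - [[0,0,0],[0,0,0.09],0.25]
    - [[0,0,0],[0,0,0],0.25]

```text
clock: 1.18
tool_pos: [0.3037, 0.6026, 0.2262]
orientation: [180.0, -0.0, -89.9]
force: [0.4, -0.4, 0.5]
opening: 0.0656
```

Emit:
servo_tool:
  rows:
    - [[0.02,-0.005,0.004],[0,0,0],0.25]
    - [[0.034,-0.008,0.006],[0,0,0],0.25]
    - [[0.034,-0.008,0.006],[0,0,0],0.25]
    - [[0.034,-0.008,0.006],[0,0,0],0.25]
    - [[0.034,-0.008,0.006],[0,0,0],0.25]
    - [[0.034,-0.008,0.006],[0,0,0],0.25]
    - [[0.034,-0.008,0.006],[0,0,0],0.25]
    - [[0.034,-0.008,0.006],[0,0,0],0.25]
    - [[0.034,-0.008,0.006],[0,0,0],0.25]
    - [[0.034,-0.008,0.006],[0,0,0],0.25]
    - [[0.034,-0.008,0.006],[0,0,0],0.25]
    - [[0.034,-0.008,0.006],[0,0,0],0.25]
    - [[0.034,-0.008,0.006],[0,0,0],0.25]
    - [[0.034,-0.008,0.006],[0,0,0],0.25]
    - [[0.034,-0.008,0.006],[0,0,0],0.25]
    - [[0.034,-0.008,0.006],[0,0,0],0.25]
    - [[0.034,-0.008,0.006],[0,0,0],0.25]
    - [[0.03,-0.005,0.006],[0,0,0],0.25]
    - [[0.01,0,0],[0,0,0],0.25]
    - [[0,0,0],[0,0,0],0.25]

```text
clock: 2.85
tool_pos: [0.4414, -0.0034, 0.1201]
orientation: [179.9, -0.0, -90.0]
force: [0.7, 0.3, -0.5]
opening: 0.0658
```

```bash
python3 - <<'E'
from h import *
im=optics.snapshot("side")[:,:,::-1]; crop(im,'pics/s1.png',160,110,160,120,5)
print(telemetry.get_obs()['tool_pos'])
E
```

```text
[ 0.4418077  -0.00215202  0.12052338]
```

View pics/s1.png

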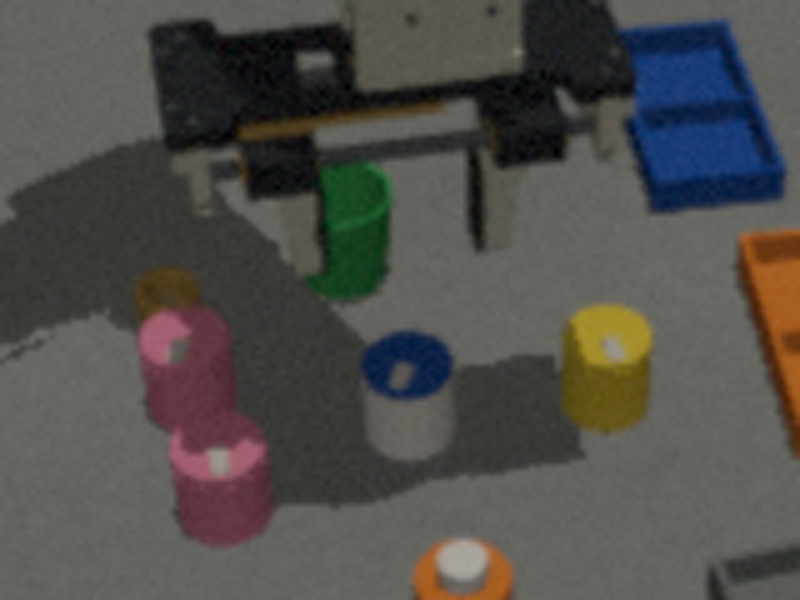

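The gripper is lined up over the blue-lidded capsule at crop pixel (405,365), and the pink and yellow ones are clear. I'll descend and grip.

Emit:
servo_tool:
  rows:
    - [[-0.002,0,0.02],[0,0,0],0.25]
    - [[0,0,0.02],[0,0,0],0.25]
    - [[0,0,0.02],[0,0,0],0.25]
    - [[0,0,0.02],[0,0,0],0.25]
    - [[0,0,0.012],[0,0,0],0.25]
    - [[0,0,0.004],[0,0,0],0.25]
    - [[0,0,0],[0,0,0],0.25]
    - [[0,0,0],[0,0,0],1]
    - [[0,0,0],[0,0,0],1]
    - [[0,0,0],[0,0,0],1]
    - [[0,0,0],[0,0,0],1]
    - [[0,0,0],[0,0,0],1]
    - [[0,0,0],[0,0,0],1]

```text
clock: 3.98
tool_pos: [0.4425, 0.0011, 0.0253]
orientation: [-179.9, 0.0, -90.0]
force: [-1.5, 2.2, 7.7]
opening: 0.0436
```

Emit:
servo_tool:
  rows:
    - [[0,0,-0.01],[0,0,0],1]
    - [[0,0,-0.02],[0,0,0],1]
    - [[0,0,-0.02],[0,0,0],1]
    - [[0,0,-0.02],[0,0,0],1]
    - [[-0.01,-0.008,-0.01],[0,0,0],1]
    - [[-0.02,-0.017,0],[0,0,0],1]
    - [[-0.025,-0.022,0],[0,0,0],1]
    - [[-0.025,-0.022,0],[0,0,0],1]
    - [[-0.025,-0.022,0],[0,0,0],1]
    - [[-0.025,-0.022,0],[0,0,0],1]
    - [[-0.025,-0.022,0],[0,0,0],1]
    - [[-0.025,-0.02,0],[0,0,0],1]
    - [[-0.025,-0.02,0],[0,0,0],1]
    - [[-0.02,-0.017,0],[0,0,0],1]
    - [[-0.01,-0.007,0],[0,0,0],1]
    - [[0,0,0],[0,0,0],1]
    - [[0,0,0],[0,0,0],1]
    - [[0,0,0],[0,0,0],1]

```text
clock: 5.48
tool_pos: [0.6401, 0.2351, 0.1043]
orientation: [179.9, -0.0, -90.0]
force: [-0.5, 1.3, -0.1]
opening: 0.0433
```

Emit:
servo_tool:
  rows:
    - [[-0.001,-0.001,0.015],[0,0,0],1]
    - [[0,0,0.02],[0,0,0],1]
    - [[0,0,0.02],[0,0,0],1]
    - [[0,0,0.012],[0,0,0],1]
    - [[0,0,0.006],[0,0,0],1]
    - [[0,0,0.001],[0,0,0],1]
    - [[0,0,0],[0,0,0],1]
    - [[0,0,0],[0,0,0],1]

```text
clock: 6.15
tool_pos: [0.6425, 0.2371, 0.0317]
orientation: [-179.9, 0.0, -90.0]
force: [1.2, 0.4, -0.9]
opening: 0.0431
```

Emit:
servo_tool:
  rows:
    - [[0,0,0.002],[0,0,0],1]
    - [[0,0,0],[0,0,0],1]
    - [[0,0,0],[0,0,0],0.5]
    - [[0,0,0],[0,0,0],0.25]
    - [[0,0,0],[0,0,0],0.25]
    - [[0,0,0],[0,0,0],0.25]
    - [[0,0,0],[0,0,0],0.25]
    - [[0,0,-0.015],[0,0,0],0.25]
    - [[0,0,-0.02],[0,0,0],0.25]
    - [[0,0,-0.02],[0,0,0],0.25]
    - [[0,0,-0.02],[0,0,0],0.25]
    - [[0,0,-0.01],[0,0,0],0.25]
    - [[0,0,0],[0,0,0],0.25]

```text
clock: 7.23
tool_pos: [0.6432, 0.2376, 0.1164]
orientation: [-179.8, 0.1, -90.0]
force: [-1.3, -0.4, -0.7]
opening: 0.0659
```

```bash
python3 - <<'E'
from h import *
im=optics.snapshot("side")[:,:,::-1]; crop(im,'pics/s2.png',230,70,160,120,5)
print(telemetry.get_obs()['tool_pos'])
E
```

```text
[0.64230713 0.2372144  0.11454852]
```

View pics/s2.png

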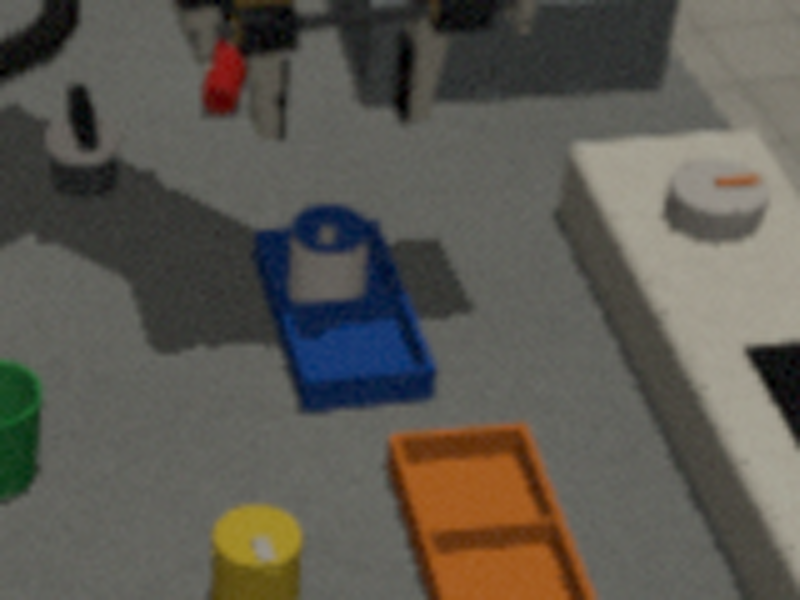

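The capsule stands upright in the far blue bay, at crop pixel (330,255). The second capsule is next.

Emit:
servo_tool:
  rows:
    - [[0.015,0.008,0],[0,0,0],0.25]
    - [[0.032,0.018,0],[0,0,0],0.25]
    - [[0.032,0.018,0],[0,0,0],0.25]
    - [[0.032,0.018,0],[0,0,0],0.25]
    - [[0.032,0.018,0],[0,0,0],0.25]
    - [[0.032,0.018,0],[0,0,0],0.25]
    - [[0.032,0.018,0],[0,0,0],0.25]
    - [[0.032,0.018,0],[0,0,0],0.25]
    - [[0.032,0.018,0],[0,0,0],0.25]
    - [[0.032,0.018,0],[0,0,0],0.25]
    - [[0.032,0.018,0],[0,0,0],0.25]
    - [[0.032,0.018,0],[0,0,0],0.25]
    - [[0.032,0.018,0],[0,0,0],0.25]
    - [[0.032,0.018,0],[0,0,0],0.25]
    - [[0.032,0.018,0],[0,0,0],0.25]
    - [[0.032,0.018,0],[0,0,0],0.25]
    - [[0.0155,0.009,0],[0,0,0],0.25]
    - [[0,0,0],[0,0,0],0.25]
    - [[0,0,0],[0,0,0],0.25]
    - [[0,0,0],[0,0,0],0.25]

```text
clock: 8.95
tool_pos: [0.3546, -0.2735, 0.1128]
orientation: [179.9, 0.0, -90.0]
force: [1.0, 0.1, -0.4]
opening: 0.0659
```

Emit:
servo_tool:
  rows:
    - [[0,-0.001,0.015],[0,0,0],0.25]
    - [[0,0,0.02],[0,0,0],0.25]
    - [[0,0,0.02],[0,0,0],0.25]
    - [[0,0,0.02],[0,0,0],0.25]
    - [[0,0,0.01],[0,0,0],0.25]
    - [[0,0,0.0035],[0,0,0],0.25]
    - [[0,0,0],[0,0,0],0.25]
    - [[0,0,0],[0,0,0],1]
    - [[0,0,0],[0,0,0],1]
    - [[0,0,0],[0,0,0],1]
    - [[0,0,0],[0,0,0],1]
    - [[0,0,0],[0,0,0],1]
    - [[0,0,0],[0,0,0],1]

```text
clock: 10.03
tool_pos: [0.3564, -0.2738, 0.0257]
orientation: [-179.9, -0.0, -90.0]
force: [0.1, 1.8, 6.9]
opening: 0.0433
```

Emit:
servo_tool:
  rows:
    - [[0,0,-0.01],[0,0,0],1]
    - [[0,0,-0.02],[0,0,0],1]
    - [[0,0,-0.025],[0,0,0],1]
    - [[0,0,-0.025],[0,0,0],1]
    - [[-0.0175,-0.011,-0.01],[0,0,0],1]
    - [[-0.029,-0.0185,0],[0,0,0],1]
    - [[-0.029,-0.0185,0],[0,0,0],1]
    - [[-0.029,-0.0185,0],[0,0,0],1]
    - [[-0.029,-0.0185,0],[0,0,0],1]
    - [[-0.029,-0.0185,0],[0,0,0],1]
    - [[-0.029,-0.0185,0],[0,0,0],1]
    - [[-0.029,-0.0185,0],[0,0,0],1]
    - [[-0.029,-0.0185,0],[0,0,0],1]
    - [[-0.029,-0.0185,0],[0,0,0],1]
    - [[-0.029,-0.0185,0],[0,0,0],1]
    - [[-0.029,-0.0185,0],[0,0,0],1]
    - [[-0.029,-0.0185,0],[0,0,0],1]
    - [[-0.029,-0.0185,0],[0,0,0],1]
    - [[-0.029,-0.0185,0],[0,0,0],1]
    - [[-0.0175,-0.011,0],[0,0,0],1]

```text
clock: 11.7
tool_pos: [0.6383, 0.17, 0.1146]
orientation: [-180.0, 0.0, -89.9]
force: [1.1, -0.3, -1.0]
opening: 0.0434
```

Emit:
servo_tool:
  rows:
    - [[0,0,0],[0,0,0],1]
    - [[0,0,0],[0,0,0],1]
    - [[0,0,0],[0,0,0],1]

```text
clock: 11.95
tool_pos: [0.6362, 0.1669, 0.1145]
orientation: [179.9, -0.0, -90.0]
force: [0.0, -0.3, -0.4]
opening: 0.0436
```

Emit:
servo_tool:
  rows:
    - [[0,0,0.015],[0,0,0],1]
    - [[0,0,0.025],[0,0,0],1]
    - [[0,0,0.02],[0,0,0],1]
    - [[0,0,0.014],[0,0,0],1]
    - [[0,0,0.007],[0,0,0],1]
    - [[0,0,0.003],[0,0,0],1]
    - [[0,0,0],[0,0,0],1]
    - [[0,0,0],[0,0,0],1]
    - [[0,0,0],[0,0,0],1]

```text
clock: 12.7
tool_pos: [0.6376, 0.1675, 0.0324]
orientation: [-179.9, 0.0, -90.0]
force: [-0.0, 1.0, -1.2]
opening: 0.0432
```

Emit:
servo_tool:
  rows:
    - [[0,0,0.002],[0,0,0],1]
    - [[0,0,0],[0,0,0],1]
    - [[0,0,0],[0,0,0],0.5]
    - [[0,0,0],[0,0,0],0.25]
    - [[0,0,0],[0,0,0],0.25]
    - [[0,0,0],[0,0,0],0.25]
    - [[0,0,0],[0,0,0],0.25]
    - [[0,0,-0.015],[0,0,0],0.25]
    - [[0,0,-0.025],[0,0,0],0.25]
    - [[0,0,-0.025],[0,0,0],0.25]
    - [[0,0,-0.025],[0,0,0],0.25]
    - [[0,0,-0.01],[0,0,0],0.25]
    - [[0,0,0],[0,0,0],0.25]

```text
clock: 13.78
tool_pos: [0.6385, 0.168, 0.1324]
orientation: [-179.7, 0.1, -90.0]
force: [0.5, -0.0, 0.6]
opening: 0.0658
```

```bash
python3 - <<'E'
from h import *
im=optics.snapshot("side")[:,:,::-1]; cv2.imwrite('pics/s3.png',cv2.resize(im,(800,600)))
print(telemetry.get_obs()['tool_pos'])
E
```

```text
[0.63745221 0.16770649 0.13034002]
```

View pics/s3.png

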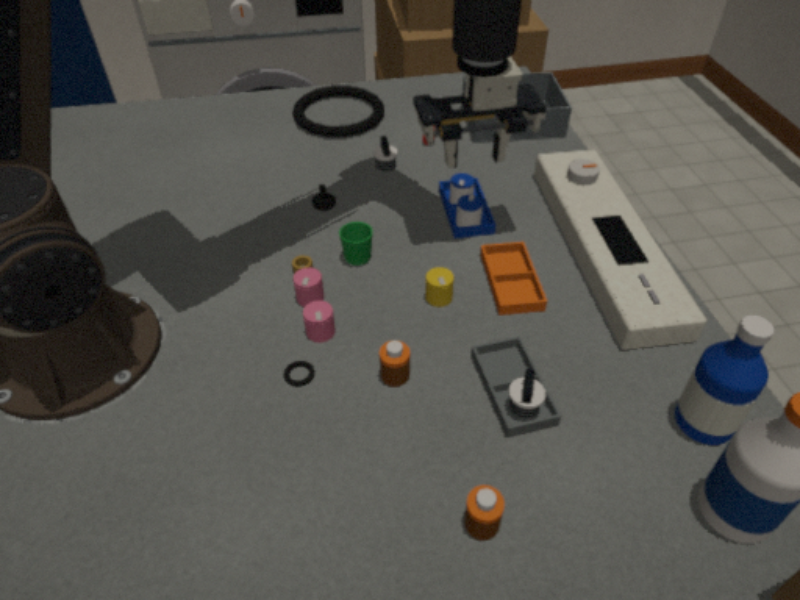

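Both capsules stand upright in the blue tray at (461,187) and (470,213). Next is the first flacon, at (395,360).

Emit:
servo_tool:
  rows:
    - [[0.014,0.0085,0],[0,0,0],0.25]
    - [[0.028,0.018,0],[0,0,0],0.25]
    - [[0.028,0.018,0],[0,0,0],0.25]
    - [[0.028,0.018,0],[0,0,0],0.25]
    - [[0.028,0.018,0],[0,0,0],0.25]
    - [[0.028,0.018,0],[0,0,0],0.25]
    - [[0.028,0.018,0],[0,0,0],0.25]
    - [[0.028,0.018,0],[0,0,0],0.25]
    - [[0.028,0.018,0],[0,0,0],0.25]
    - [[0.028,0.018,0],[0,0,0],0.25]
    - [[0.028,0.018,0],[0,0,0],0.25]
    - [[0.014,0.0085,0],[0,0,0],0.25]
    - [[0,0,0],[0,0,0],0.25]
    - [[0,0,0],[0,0,0],0.25]
    - [[0,0,0],[0,0,0],0.25]

```text
clock: 15.08
tool_pos: [0.4397, -0.1406, 0.1284]
orientation: [179.9, 0.0, -90.0]
force: [0.7, -0.6, -0.5]
opening: 0.0657
```

Emit:
servo_tool:
  rows:
    - [[0,-0.001,0.015],[0,0,0],0.25]
    - [[0,0,0.025],[0,0,0],0.25]
    - [[0,0,0.025],[0,0,0],0.25]
    - [[0,0,0.02],[0,0,0],0.25]
    - [[0,0,0.012],[0,0,0],0.25]
    - [[0,0,0.0045],[0,0,0],0.25]
    - [[0,0,0],[0,0,0],0.25]
    - [[0,0,0],[0,0,0],1]
    - [[0,0,0],[0,0,0],1]
    - [[0,0,0],[0,0,0],1]
    - [[0,0,0],[0,0,0],1]
    - [[0,0,0],[0,0,0],1]
    - [[0,0,0],[0,0,0],1]

```text
clock: 16.17
tool_pos: [0.4417, -0.1407, 0.0283]
orientation: [-179.9, 0.0, -90.0]
force: [-0.2, 1.0, 5.7]
opening: 0.0412
```

Emit:
servo_tool:
  rows:
    - [[0,0,-0.01],[0,0,0],1]
    - [[0,0,-0.02],[0,0,0],1]
    - [[0,0,-0.025],[0,0,0],1]
    - [[0,0,-0.025],[0,0,0],1]
    - [[-0.0105,-0.0125,-0.015],[0,0,0],1]
    - [[-0.018,-0.022,-0.005],[0,0,0],1]
    - [[-0.018,-0.022,0],[0,0,0],1]
    - [[-0.018,-0.022,0],[0,0,0],1]
    - [[-0.018,-0.022,0],[0,0,0],1]
    - [[-0.018,-0.022,0],[0,0,0],1]
    - [[-0.018,-0.022,0],[0,0,0],1]
    - [[-0.018,-0.022,0],[0,0,0],1]
    - [[-0.018,-0.022,0],[0,0,0],1]
    - [[-0.018,-0.022,0],[0,0,0],1]
    - [[-0.0105,-0.0125,0],[0,0,0],1]
    - [[0,0,0],[0,0,0],1]
    - [[0,0,0],[0,0,0],1]
    - [[0,0,0],[0,0,0],1]

```text
clock: 17.67
tool_pos: [0.663, 0.042, 0.1269]
orientation: [179.9, -0.0, -90.0]
force: [-0.3, 0.5, -2.1]
opening: 0.0417
```

Emit:
servo_tool:
  rows:
    - [[0,-0.001,0.015],[0,0,0],1]
    - [[0,0,0.025],[0,0,0],1]
    - [[0,0,0.025],[0,0,0],1]
    - [[0,0,0.018],[0,0,0],1]
    - [[0,0,0.008],[0,0,0],1]
    - [[0,0,0.003],[0,0,0],1]
    - [[0,0,0],[0,0,0],1]
    - [[0,0,0],[0,0,0],1]
    - [[0,0,0.001],[0,0,0],1]

```text
clock: 18.42
tool_pos: [0.6661, 0.0426, 0.0343]
orientation: [-179.8, 0.0, -90.0]
force: [-0.0, 1.3, -1.4]
opening: 0.0415
```

Emit:
servo_tool:
  rows:
    - [[0,0,0.002],[0,0,0],1]
    - [[0,0,0],[0,0,0],1]
    - [[0,0,0],[0,0,0],1]

```text
clock: 18.67
tool_pos: [0.6661, 0.0426, 0.0324]
orientation: [-179.8, 0.0, -90.0]
force: [-0.7, 0.0, 6.1]
opening: 0.0416
```

Emit:
servo_tool:
  rows:
    - [[0,0,0],[0,0,0],0.5]
    - [[0,0,0],[0,0,0],0.25]
    - [[0,0,0],[0,0,0],0.25]
    - [[0,0,0],[0,0,0],0.25]
    - [[0,0,0],[0,0,0],0.25]
    - [[0,0,-0.015],[0,0,0],0.25]
    - [[0,0,-0.025],[0,0,0],0.25]
    - [[0,0,-0.025],[0,0,0],0.25]
    - [[0,0,-0.025],[0,0,0],0.25]
    - [[0,0,-0.01],[0,0,0],0.25]
    - [[0,0,0],[0,0,0],0.25]

```text
clock: 19.58
tool_pos: [0.6666, 0.0427, 0.1339]
orientation: [-179.7, 0.1, -90.0]
force: [0.0, 0.6, 0.8]
opening: 0.0657
```

```bash
python3 - <<'E'
from h import *
im=optics.snapshot("side")[:,:,::-1]; cv2.imwrite('pics/s4.png',cv2.resize(im,(800,600)))
print(telemetry.get_obs()['tool_pos'])
E
```

```text
[0.66555955 0.04263342 0.13180035]
```

View pics/s4.png

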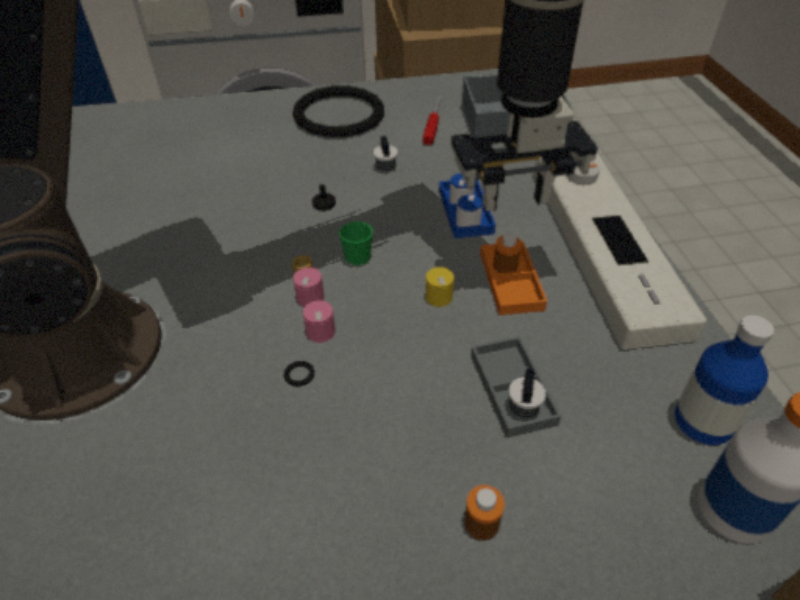

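The flacon stands upright in its bay at (508,255). I'll move to flacon 2, at (485,510).

Emit:
servo_tool:
  rows:
    - [[0.014,0.005,0],[0,0,0],0.25]
    - [[0.03,0.012,0],[0,0,0],0.25]
    - [[0.03,0.012,0],[0,0,0],0.25]
    - [[0.03,0.012,0],[0,0,0],0.25]
    - [[0.03,0.012,0],[0,0,0],0.25]
    - [[0.03,0.012,0],[0,0,0],0.25]
    - [[0.03,0.012,0],[0,0,0],0.25]
    - [[0.03,0.012,0],[0,0,0],0.25]
    - [[0.03,0.012,0],[0,0,0],0.25]
    - [[0.03,0.012,0],[0,0,0],0.25]
    - [[0.03,0.012,0],[0,0,0],0.25]
    - [[0.03,0.012,0],[0,0,0],0.25]
    - [[0.03,0.012,0],[0,0,0],0.25]
    - [[0.03,0.012,0],[0,0,0],0.25]
    - [[0.014,0.005,0],[0,0,0],0.25]
    - [[0,0,0],[0,0,0],0.25]
    - [[0,0,0],[0,0,0],0.25]
    - [[0,0,0],[0,0,0],0.25]

```text
clock: 21.13
tool_pos: [0.4983, -0.3753, 0.1294]
orientation: [179.9, 0.1, -90.0]
force: [0.0, -0.3, -0.0]
opening: 0.066
```

Emit:
servo_tool:
  rows:
    - [[0,-0.001,0.015],[0,0,0],0.25]
    - [[0,0,0.025],[0,0,0],0.25]
    - [[0,0,0.025],[0,0,0],0.25]
    - [[0,0,0.02],[0,0,0],0.25]
    - [[0,0,0.012],[0,0,0],0.25]
    - [[0,0,0.0055],[0,0,0],0.25]
    - [[0,0,0],[0,0,0],0.25]
    - [[0,0,0],[0,0,0],1]
    - [[0,0,0],[0,0,0],1]
    - [[0,0,0],[0,0,0],1]
    - [[0,0,0],[0,0,0],1]
    - [[0,0,0],[0,0,0],1]
    - [[0,0,0],[0,0,0],1]

```text
clock: 22.22
tool_pos: [0.5005, -0.3759, 0.029]
orientation: [-179.9, -0.0, -90.0]
force: [-0.0, 1.9, 5.6]
opening: 0.0417
```

Emit:
servo_tool:
  rows:
    - [[0,0,-0.01],[0,0,0],1]
    - [[0,0,-0.025],[0,0,0],1]
    - [[0,0,-0.03],[0,0,0],1]
    - [[0,0,-0.025],[0,0,0],1]
    - [[0,0,-0.02],[0,0,0],1]
    - [[-0.024,-0.012,0],[0,0,0],1]
    - [[-0.03,-0.0135,0],[0,0,0],1]
    - [[-0.03,-0.0135,0],[0,0,0],1]
    - [[-0.03,-0.0135,0],[0,0,0],1]
    - [[-0.03,-0.0135,0],[0,0,0],1]
    - [[-0.03,-0.0135,0],[0,0,0],1]
    - [[-0.03,-0.0135,0],[0,0,0],1]
    - [[-0.03,-0.0135,0],[0,0,0],1]
    - [[-0.03,-0.0135,0],[0,0,0],1]
    - [[-0.03,-0.0135,0],[0,0,0],1]
    - [[-0.03,-0.0135,0],[0,0,0],1]
    - [[-0.0245,-0.012,0],[0,0,0],1]
    - [[0,0,0],[0,0,0],1]
    - [[0,0,0],[0,0,0],1]
    - [[0,0,0],[0,0,0],1]

```text
clock: 23.88
tool_pos: [0.6584, -0.0271, 0.138]
orientation: [179.9, -0.0, -90.0]
force: [0.0, -0.6, -2.3]
opening: 0.0414
```

Emit:
servo_tool:
  rows:
    - [[0,0,0.015],[0,0,0],1]
    - [[0,0,0.025],[0,0,0],1]
    - [[0,0,0.025],[0,0,0],1]
    - [[0,0,0.02],[0,0,0],1]
    - [[0,0,0.012],[0,0,0],1]
    - [[0,0,0.006],[0,0,0],1]
    - [[0,0,0.002],[0,0,0],1]
    - [[0,0,0],[0,0,0],1]
    - [[0,0,0],[0,0,0],1]

```text
clock: 24.63
tool_pos: [0.6597, -0.0273, 0.0341]
orientation: [-179.9, 0.0, -90.0]
force: [-0.7, -0.4, -1.3]
opening: 0.0415
```

Emit:
servo_tool:
  rows:
    - [[0,0,0.0015],[0,0,0],1]
    - [[0,0,0],[0,0,0],1]
    - [[0,0,0],[0,0,0],0.5]
    - [[0,0,0],[0,0,0],0.25]
    - [[0,0,0],[0,0,0],0.25]
    - [[0,0,0],[0,0,0],0.25]
    - [[0,0,0],[0,0,0],0.25]
    - [[0,0,-0.015],[0,0,0],0.25]
    - [[0,0,-0.025],[0,0,0],0.25]
    - [[0,0,-0.025],[0,0,0],0.25]
    - [[0,0,-0.025],[0,0,0],0.25]
    - [[0,0,-0.015],[0,0,0],0.25]
    - [[0,0,0],[0,0,0],0.25]

```text
clock: 25.72
tool_pos: [0.6612, -0.027, 0.1409]
orientation: [-179.6, 0.0, -89.9]
force: [0.0, 0.1, -0.2]
opening: 0.0656
```

```bash
python3 - <<'E'
from h import *
im=optics.snapshot("side")[:,:,::-1]; crop(im,'pics/s5.png',230,90,160,120,5)
im=optics.snapshot("top")[:,:,::-1]; crop(im,'pics/t5.png',70,160,80,60,8)
print(telemetry.get_obs()['tool_pos'])
E
```

```text
[ 0.65916649 -0.02701953  0.13717168]
```

View pics/s5.png

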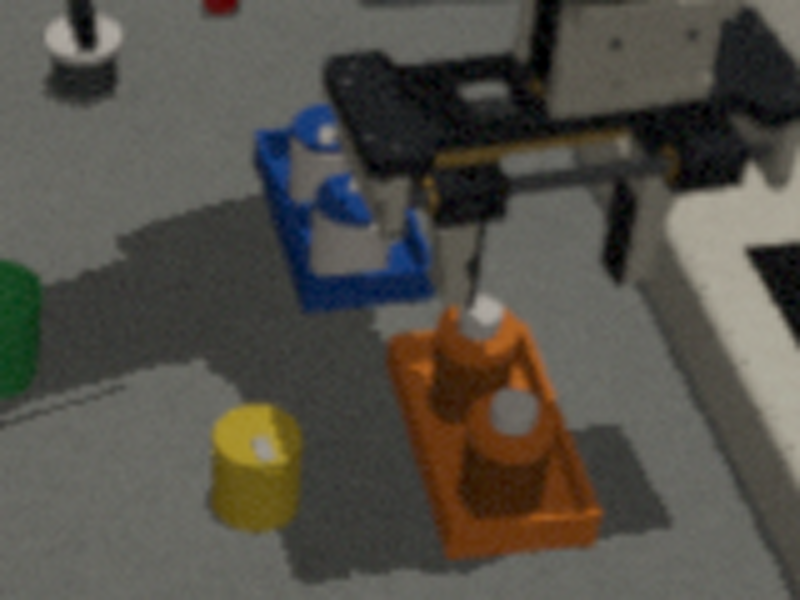

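View pics/t5.png

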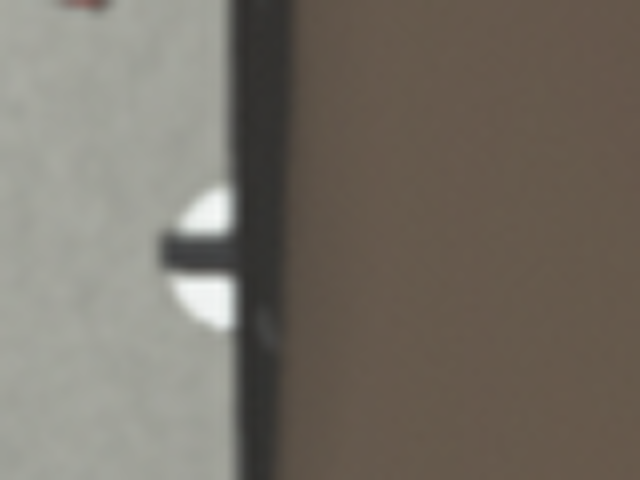

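All four stand upright in the correct trays. The blue lids are at (320,130) and (345,200), the flacons at (475,360) and (510,450). Now the loose filter. Its wing lies along world y, so the jaws along x fit.

Emit:
servo_tool:
  rows:
    - [[-0.0133,0.005,0],[0,0,0],0.25]
    - [[-0.029,0.0098,0],[0,0,0],0.25]
    - [[-0.029,0.0098,0],[0,0,0],0.25]
    - [[-0.029,0.0098,0],[0,0,0],0.25]
    - [[-0.029,0.0098,0],[0,0,0],0.25]
    - [[-0.029,0.0098,0],[0,0,0],0.25]
    - [[-0.029,0.0098,0],[0,0,0],0.25]
    - [[-0.029,0.0098,0],[0,0,0],0.25]
    - [[-0.029,0.0098,0],[0,0,0],0.25]
    - [[-0.029,0.0098,0],[0,0,0],0.25]
    - [[-0.029,0.0098,0],[0,0,0],0.25]
    - [[-0.029,0.0098,0],[0,0,0],0.25]
    - [[-0.029,0.0098,0],[0,0,0],0.25]
    - [[-0.029,0.0098,0],[0,0,0],0.25]
    - [[-0.0133,0.0048,0],[0,0,0],0.25]
    - [[0,0,0],[0,0,0],0.25]
    - [[0,0,0],[0,0,0],0.25]
    - [[0,0,0],[0,0,0],0.25]

```text
clock: 27.32
tool_pos: [0.5212, 0.3757, 0.1357]
orientation: [179.9, -0.1, -90.0]
force: [1.1, -1.5, -0.6]
opening: 0.0656
```

Emit:
servo_tool:
  rows:
    - [[-0.001,-0.001,0.015],[0,0,0],0.25]
    - [[0,0,0.025],[0,0,0],0.25]
    - [[0,0,0.025],[0,0,0],0.25]
    - [[0,0,0.017],[0,0,0],0.25]
    - [[0,0,0.009],[0,0,0],0.25]
    - [[0,0,0.003],[0,0,0],0.25]
    - [[0,0,0],[0,0,0],0.25]
    - [[0,0,0],[0,0,0],0.25]

```text
clock: 27.98
tool_pos: [0.5234, 0.3775, 0.0436]
orientation: [-179.9, 0.0, -90.0]
force: [-0.3, 0.0, 0.4]
opening: 0.0658
```

Emit:
servo_tool:
  rows:
    - [[0,0,0.001],[0,0,0],0.3]
    - [[0,0,0],[0,0,0],0.5]
    - [[0,0,0],[0,0,0],0.7]
    - [[0,0,0],[0,0,0],0.8]
    - [[0,0,0],[0,0,0],1]
    - [[0,0,0],[0,0,0],1]
    - [[0,0,0],[0,0,0],1]
    - [[0,0,0],[0,0,0],1]
    - [[0,0,0],[0,0,0],1]
    - [[0,0,0],[0,0,0],1]

```text
clock: 28.82
tool_pos: [0.5226, 0.3774, 0.0415]
orientation: [180.0, -0.0, -90.0]
force: [0.3, -0.2, -1.0]
opening: 0.0117
```

Emit:
servo_tool:
  rows:
    - [[0,0,-0.01],[0,0,0],1]
    - [[0,0,-0.02],[0,0,0],1]
    - [[0,0,-0.025],[0,0,0],1]
    - [[0,0,-0.025],[0,0,0],1]
    - [[0,0,-0.015],[0,0,0],1]
    - [[0,0,-0.005],[0,0,0],1]

```text
clock: 29.32
tool_pos: [0.5238, 0.3785, 0.1456]
orientation: [-179.8, 0.2, -90.0]
force: [-0.1, 0.4, -0.5]
opening: 0.0119
```

Emit:
servo_tool:
  rows:
    - [[0.0145,-0.0014,0],[0,0,0],1]
    - [[0.03,-0.004,0],[0,0,0],1]
    - [[0.03,-0.004,0],[0,0,0],1]
    - [[0.03,-0.004,0],[0,0,0],1]
    - [[0.03,-0.004,0],[0,0,0],1]
    - [[0.03,-0.004,0],[0,0,0],1]
    - [[0.03,-0.004,0],[0,0,0],1]
    - [[0.03,-0.004,0],[0,0,0],1]
    - [[0.03,-0.004,0],[0,0,0],1]
    - [[0.03,-0.004,0],[0,0,0],1]
    - [[0.03,-0.004,0],[0,0,0],1]
    - [[0.03,-0.004,0],[0,0,0],1]
    - [[0.03,-0.004,0],[0,0,0],1]
    - [[0.03,-0.004,0],[0,0,0],1]
    - [[0.03,-0.004,0],[0,0,0],1]
    - [[0.03,-0.004,0],[0,0,0],1]
    - [[0.03,-0.004,0],[0,0,0],1]
    - [[0.03,-0.004,0],[0,0,0],1]
    - [[0.0145,-0.0014,0],[0,0,0],1]
    - [[0,0,0],[0,0,0],1]

```text
clock: 30.98
tool_pos: [0.5923, -0.1648, 0.1402]
orientation: [179.9, -0.0, -90.2]
force: [0.3, 0.1, -1.3]
opening: 0.0118
```

Emit:
servo_tool:
  rows:
    - [[0,0,0],[0,0,0],1]
    - [[0,0,0],[0,0,0],1]
    - [[0,0,0],[0,0,0],1]

```text
clock: 31.23
tool_pos: [0.5932, -0.1609, 0.1413]
orientation: [180.0, 0.0, -89.9]
force: [0.3, 0.6, -1.8]
opening: 0.0121
```

```bash
python3 - <<'E'
from h import *
im=optics.snapshot("side")[:,:,::-1]; crop(im,'pics/s6.png',250,140,160,120,5)
print(telemetry.get_obs()['tool_pos'])
E
```

```text
[ 0.5933625  -0.16071093  0.14146133]
```

View pics/s6.png

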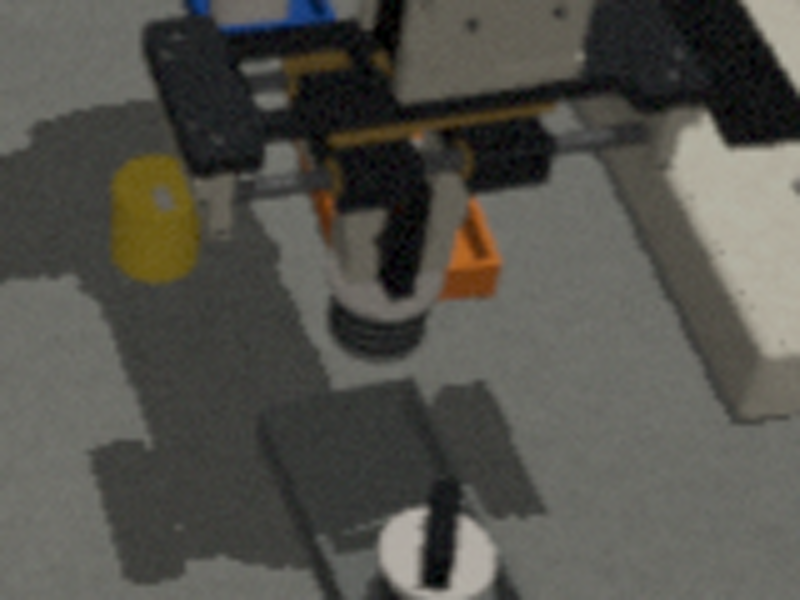

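The filter hangs upright over the free +y bay. I'll lower it.

Emit:
servo_tool:
  rows:
    - [[0,0,0.015],[0,0,0],1]
    - [[0,0,0.025],[0,0,0],1]
    - [[0,0,0.025],[0,0,0],1]
    - [[0,0,0.018],[0,0,0],1]
    - [[0,0,0.008],[0,0,0],1]
    - [[0,0,0.003],[0,0,0],1]
    - [[0,0,0.001],[0,0,0],1]
    - [[0,0,0],[0,0,0],1]
    - [[0,0,0],[0,0,0],1]

```text
clock: 32.03
tool_pos: [0.5945, -0.1614, 0.0478]
orientation: [-179.9, -0.0, -90.0]
force: [0.3, -1.6, -1.2]
opening: 0.0118
```

Emit:
servo_tool:
  rows:
    - [[0,0,0.002],[0,0,0],1]
    - [[0,0,0],[0,0,0],1]
    - [[0,0,0],[0,0,0],1]

```text
clock: 32.28
tool_pos: [0.5937, -0.1616, 0.045]
orientation: [-180.0, 0.0, -90.0]
force: [0.6, 0.0, 0.2]
opening: 0.0119
```

Emit:
servo_tool:
  rows:
    - [[0,0,0.0005],[0,0,0],1]
    - [[0,0,0],[0,0,0],0.8]
    - [[0,0,0],[0,0,0],0.6]
    - [[0,0,0],[0,0,0],0.5]
    - [[0,0,0],[0,0,0],0.5]
    - [[0,0,0],[0,0,0],0.5]
    - [[0,0,0],[0,0,0],0.5]
    - [[0,0,-0.015],[0,0,0],0.5]
    - [[0,0,-0.025],[0,0,0],0.5]
    - [[0,0,-0.03],[0,0,0],0.5]
    - [[0,0,-0.03],[0,0,0],0.5]
    - [[0,0,-0.03],[0,0,0],0.5]
    - [[0,0,-0.02],[0,0,0],0.5]
    - [[0,0,0],[0,0,0],0.5]

```text
clock: 33.45
tool_pos: [0.5961, -0.162, 0.1995]
orientation: [-179.5, -0.1, -89.9]
force: [0.3, -0.3, 0.0]
opening: 0.0443
```

Emit:
servo_tool:
  rows:
    - [[0.015,0.006,0],[0,0,0],0.5]
    - [[0.03,0.012,0],[0,0,0],0.5]
    - [[0.03,0.012,0],[0,0,0],0.5]
    - [[0.03,0.012,0],[0,0,0],0.5]
    - [[0.03,0.012,0],[0,0,0],0.5]
    - [[0.03,0.012,0],[0,0,0],0.5]
    - [[0.03,0.012,0],[0,0,0],0.5]
    - [[0.03,0.012,0],[0,0,0],0.5]
    - [[0.03,0.012,0],[0,0,0],0.5]
    - [[0.03,0.012,0],[0,0,0],0.5]
    - [[0.03,0.012,0],[0,0,0],0.5]
    - [[0.03,0.012,0],[0,0,0],0.5]
    - [[0.015,0.006,0],[0,0,0],0.5]
    - [[0,0,0],[0,0,0],0.5]
    - [[0,0,0],[0,0,0],0.5]

```text
clock: 34.7
tool_pos: [0.4489, -0.5221, 0.1931]
orientation: [179.9, 0.1, -90.1]
force: [-0.2, 0.5, -0.4]
opening: 0.0437
```

```bash
python3 - <<'E'
from h import *
for n in("top","side"):
    im=optics.snapshot(n)[:,:,::-1]; cv2.imwrite(f'pics/{n}7.png',cv2.resize(im,(800,600),interpolation=cv2.INTER_CUBIC))
o=telemetry.get_obs();print(o['clock'],o['tool_pos'],o['force'])
E
```

```text
34.8 [ 0.44983667 -0.52092814  0.19369189] [0.3660974  0.40390824 0.03270965]
```

View pics/top7.png

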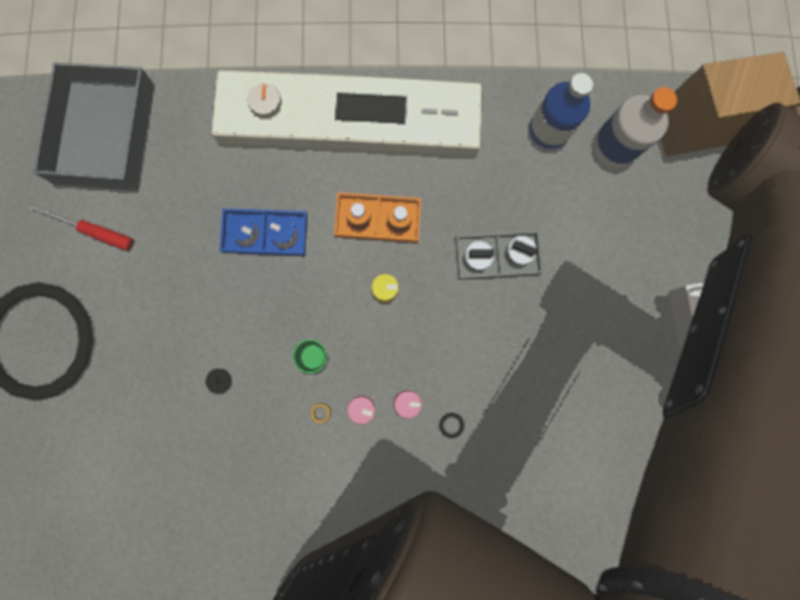

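View pics/side7.png

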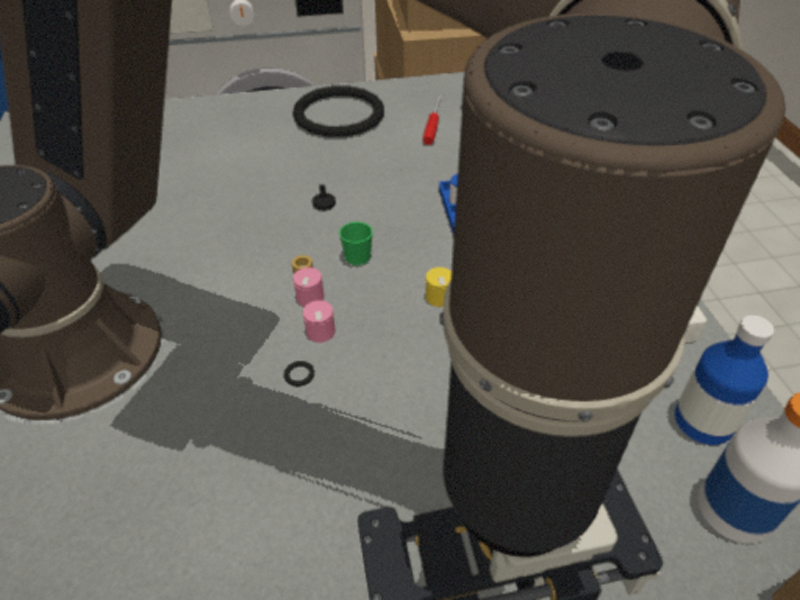

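The top view shows one object in each bay and the cup (311,357), yellow and pink ones unmoved. I'll take one enlarged look at the trays before handing in.

```bash
python3 - <<'E'
from h import *
im=cv2.imread('pics/top7.png'); crop(im,'pics/c7.png',210,180,345,110,2.3)
E
```

```text
(no output)
```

View pics/c7.png

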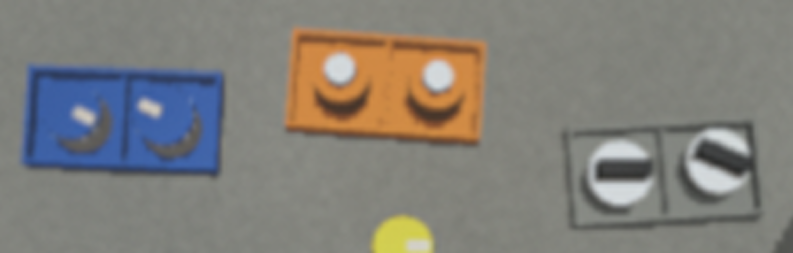

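The crop shows all six objects upright: capsules at (85,110) and (150,110), flacons at (340,75) and (437,80), filters at (620,172) and (718,160). I'm handing in.

```bash
python3 -c "
from plant import ctrl,telemetry
print(ctrl.close_job(), telemetry.get_obs()['clock'])"
```

```text
the job is handed in; nothing more can be done
the job is handed in; nothing more can be done
```

The job is done and handed in, at about 35 s of the 109 s allowed. Both capsules are in the blue tray, both flacons in the orange tray, and the loose filter is in the grey tray's +y bay, placed in that order.

- **Final top view:** one upright object shows in each bay. The filter already in the grey tray, the green cup, and the yellow and pink look-alikes had not visibly moved.
- **Forces:** the readings after each move stayed under 8 N, and no move was refused.
- **Not fully checked:** the arm blocked the trays in the last side view. The loose filter's final stance is therefore confirmed only from above; its release height was within about 1 mm of the floor. The capsules and flacons also looked upright from the side earlier.

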